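# Tighten the recessed nut of a joystick base with the long nut driver

## Robot

A 7-joint arm with a two-finger parallel gripper is mounted at the origin on the work surface. World frame = base frame: x ahead of the robot, y to its left, z up, the work surface at z = 0. Lengths are in m, angles in rad, forces in N, time in s.
With the tool pointing down it reaches from about 0.4 to 0.85 m from the base axis. Payload 4.5 kg.
Tool frame: the origin (TCP) lies on the centre line of the jaws, within the pads' length; the fingertips stand 8 mm ahead of it and the grasp point (between the pads) lies 11 mm behind it; z points along the fingers, x is the direction in which the jaws open and shut, and the axes are right-handed (so a half turn about z gives the same grasp; the last joint's range is limited). The gripper opens to 88 mm and grips with 3 to 60 N. Pads are 18 mm wide; open, the fingers measure 123 mm over their backs; the gripper's body (75 mm by 187 mm) begins 45 mm behind the grasp point.
Start: joints at [-1.217, 0.689, -0.195, 1.565, 0.157, 0.902, -0.215], TCP at [0.196, 0.593, 0.247] pointing down, gripper open.
Joint ranges: [-3.01, 3.01], [-0.46, 2.08], [-1.47, 1.51], [0.13, 2.56], [-1, 4.14], [0.04, 2.09], [-2.66, 2.66]. Speed limits (rad/s): [2.57, 2.57, 3.14, 3.14, 3.14, 3.14, 3.14].

## Interface

Orientations are given as a unit quaternion [x, y, z, w].
In Python, from plant import r gives the robot as it stands.
- The arm moves only by the shell command python3 -m pendant 'ROWS' [FORCE]. ROWS is JSON, a list of rows, each a list of 3 entries, a list of its own where there are three numbers: the turn, a rotation vector about the tool's x, y, z in rad, then the shift along the tool's x, y, z in m, then the opening, from 0 (shut) to 1 (fully open). In form: [[[wx, wy, wz], [tx, ty, tz], claw], ...]. A call has 1 to 10 rows; each row is the pose to reach, as a shift and turn from the pose commanded when the call began, along the tool's axes at that moment; what a row does not reach only later rows make up. A row lasts 1/10 s, in which the tool goes at most 50 mm and 8.59 degrees, less where a joint would pass 70% of its speed; a pose out of reach is approached as far as the arm can. A call with a gripper value outside its range is refused whole. The fingers move at their own pace and stop on an object; FORCE is the grip in N (left out, the last holds). Time passes only in rows, so rows that repeat a pose let the fingers close. It gives the time, the measured TCP pose, the force and the opening at its end, in the units of the state.
- r.get_state(): the state, without advancing time (a new reading comes with each control period).
- r.snapshot(name): name is "scene" or "side" or "wrist"; returns a dict with "image" (384x512x3 uint8, red, green, blue), "mtx" (3x3 intrinsics, pixels), "R" (3x3) and "t" (3): a world point X has camera coordinates R X + t; the wrist camera has in their place "T_tool_cam" (4x4, takes a point from camera to tool coordinates, whose origin is the TCP and whose axes are the tool frame's). Camera axes: x right, y down, z forward; pixel columns grow to the right and rows downward; lengths in m; the calibration is good to about 2 mm. A picture is of the moment at which its call begins: read the wrist's pose just before it. There is no depth.
- r.finish_job(): hands the job in, once; it reports no verdict.
The state is a dict: "clock": time; "q": joint angles; "qd": joint speeds; "joint_torque": joint torques, N m; "tool_pos": TCP position; "eef_rot": TCP orientation; "contact_force": force on the tool from outside, world axes, zero at the start; "moment": the same for the moment, N m; "opening": opening from 0.0 (shut) to 1.0 (fully open).
Only numpy, scipy, OpenCV 4.12 (cv2) and the standard library are available. Lean on these libraries where they do the work, as an engineer would, in place of code of your own. Each camera call takes 0.05 s, during which the arm holds its last target. There are 200 camera calls.

## Task

The open joystick base still has to be clamped down. Take the long nut driver from the tool block, lower it into the base's deep bore, feel its prongs into the slots of the nut at the bottom under a light push, and tighten the nut clockwise to about 0.45 N m, not overtightening it. Then put the long driver back upright, fully down in its hole in the block, and leave everything else where it is.

Things in the scene. Friction and masses are not known exactly. Their poses are not given: they have to be found in the camera images.
- base: The open joystick base, bolted down: white square housing, 56 mm wide, with a round bore in its top, a black wheel on its +x and its +y side, on a black board and a 100 x 100 x 12 mm plate. Top face 90 mm above the bench. Origin: underside of the plate, straight below the bore; z up.
- bore_mouth (a point): Centre of the bore's mouth, in the top face, 90 mm above the bench. The bore is 28 mm wide, upright, its floor 58 mm down. On the floor is a slotted round lock nut, 20 mm across, 8 mm high, top 50 mm below the mouth, with four through slots 6 mm wide at 90 degrees (how they lie is not known); a 9.6 mm stud stands 6 mm above it.
- nut_travel (a joint): How far the nut has come down its thread, in m: 0 when it has just met the spring washer, negative before; 0.24 mm per rad (1.5 mm a turn). It starts 0.6 to 1.4 rad short and turns against about 0.08 N m; clockwise seen from above tightens. The reading is too coarse (half a millimetre) to tell when it is tight: go by torque.
- washer (a joint): How far the spring washer under the nut is squeezed, in m. After the nut meets it, the resisting torque climbs by 2 N m per rad of further turning: 0.036 mm is 0.3 N m (tight enough), 0.084 mm is 0.7 N m (overtightened). It springs back when the driver lets go; the nut stays down. The reading is far too coarse to use: feel the torque.
- driver: Long nut driver, 168 mm, about 0.2 kg, standing in the tool block, the taller of two. From the bottom: four steel prongs, 4.2 mm wide, 5 mm long, 20 mm across; a round body, stepped from 22 to 25 mm, to 37 mm up, hollow for the stud; a 12 mm shaft; from 93 to 165 mm up a black hexagonal handle, 28 mm over flats. Origin at the prong tips, z up to the handle; x is square to two flats.
- driver_tip (a point): The driver's axis at the prong tips. Fully on the nut it is 35 mm above the bench, the body's face on the nut's top; with the prongs out of line with the slots it rides on the nut's top, 40 mm above the bench. Prongs drop in within about 6 degrees of in line, every 90 degrees. With the prongs in, a released driver stays standing in the bore.
- driver_grip (a point): The driver's axis in the middle of the handle's grip, 133 mm above the prong tips.
- tool_block: Grey block, fixed, 85 mm (x) by 210 mm (y), 50 mm high, with two 28 mm round holes 70 mm either side of its middle along y. Origin under its middle. The long driver stands in one hole and the short one in the other; which is which changes.
- slot_a (a point): Bottom centre of the hole at the block's -y end, 8 mm above the bench; the hole is 42 mm deep, mouth 50 mm above the bench.
- slot_b (a point): Bottom centre of the hole at the block's +y end, 8 mm above the bench; same size.
- finished_stick: A finished joystick base like the open one but with its white stem standing up, 142 mm above the bench, no bore; bolted down. Not to be touched. Origin under its middle.
- stub_driver: Short pronged nut driver, 97 mm long, same prongs and black hexagonal handle as the long one but almost no shaft: its handle would stop on the housing before the prongs reach the nut. It stands in the tool block's other hole; leave it there. Origin at the prong tips, z along it to the handle.
- spare_stem: White joystick stem, 62 mm long, 17 mm thick, lying on the mat; a bystander. Origin under its middle.
- magnet_wheel: Black plastic disc, 42 mm across, 12 mm thick, lying flat; a bystander. Origin under its middle.
- parts_tray: Black divided tray of small hardware, 110 x 160 mm, 28 mm high; a bystander. Origin under its middle.
- pliers: Small pliers with black grips, 120 mm long, lying on the mat; a bystander. Origin between the handles' inner ends.
- solder_reel: Grey reel, 60 mm across, 46 mm high, standing; a bystander. Origin under its middle.
- screwdriver: Ordinary screwdriver with a red handle lying on the mat; a bystander.
Things that resemble listed ones, but are neither listed nor needed, are in the scene too. Leave any blue, purple or yellow look-alike of the base alone.

How it is judged:
By the outcome, as a careful person would: the job done as asked, in the order asked, and still so for the second after the job is handed in, with the robot touching nothing.
It also fails if it takes over 67 s, if anything falls off the work surface, if the arm or the gripper's body presses on something with over 40 N, if the wrist force passes 120 N, or if a joint passes its speed limit or range.

## Working session

There is one attempt and no reset: what is moved stays moved. The work goes in short steps, Python scripts to look and compute and a shell command to move; the robot and the scene stay as the last step left them, time stands still between calls to the robot, and variables do not carry over. Pictures are saved under pics/ and viewed, about 8 in all and at most 12, crops included, and the job is handed in when it is done.

```bash
ls; mkdir -p pics
cat > h.py <<'E'
import numpy as np, cv2, json
from scipy.spatial.transform import Rotation as Ro
from plant import r
def snap(name,fn=None):
    s=r.get_state(); d=r.snapshot(name); im=d["image"]
    if name=="wrist":
        T=np.eye(4);T[:3,:3]=Ro.from_quat(s["eef_rot"]).as_matrix();T[:3,3]=s["tool_pos"]
        W=T@np.array(d["T_tool_cam"]); d["R"]=W[:3,:3].T; d["t"]=-W[:3,:3].T@W[:3,3]
    d["R"]=np.array(d["R"]);d["t"]=np.array(d["t"]);d["mtx"]=np.array(d["mtx"])
    if fn:
        cv2.imwrite("pics/"+fn+".png",im[:,:,::-1]); np.savez("pics/"+fn+".npz",**{k:np.array(v) for k,v in d.items()})
    return d
def load(fn): return dict(np.load("pics/"+fn+".npz"))
def ray(d,uv):
    v=np.linalg.inv(d["mtx"])@np.array([uv[0],uv[1],1.]); v=d["R"].T@v
    return -d["R"].T@d["t"], v/np.linalg.norm(v)
def onz(d,uv,z):
    o,v=ray(d,uv); return o+v*(z-o[2])/v[2]
def proj(d,X):
    p=d["mtx"]@(d["R"]@np.array(X)+d["t"]); return p[:2]/p[2]
def tri(*obs):
    A=0;b=0;P=[]
    for d,uv in obs:
        o,v=ray(d,uv);M=np.eye(3)-np.outer(v,v);A=A+M;b=b+M@o;P.append((o,v))
    X=np.linalg.solve(A,b); return X,[np.linalg.norm(np.cross(X-o,v)) for o,v in P]
E
python3 - <<'E'
from h import *
a=snap("scene","s0");b=snap("side","d0");w=snap("wrist","w0")
for d in (a,b,w): print(d["mtx"].round(0).tolist(),(-d["R"].T@d["t"]).round(3),d["R"][2].round(2))
cv2.imwrite("pics/m0.png",cv2.resize(np.hstack([a["image"],b["image"]])[:,:,::-1],(800,300),interpolation=cv2.INTER_AREA))
s=r.get_state();print({k:np.round(v,3).tolist() for k,v in s.items()})
E
```

```text
pics
[[421.0, 0.0, 246.0], [0.0, 421.0, 194.0], [0.0, 0.0, 1.0]] [ 1.409 -0.573  0.758] [-0.69  0.5  -0.52]
[[406.0, 0.0, 257.0], [0.0, 406.0, 185.0], [0.0, 0.0, 1.0]] [0.264 0.713 1.009] [ 0.25 -0.57 -0.78]
[[346.0, 0.0, 250.0], [0.0, 346.0, 198.0], [0.0, 0.0, 1.0]] [0.132 0.615 0.382] [ 0.25 -0.08 -0.96]
{'clock': 0.15, 'q': [-1.217, 0.69, -0.195, 1.566, 0.157, 0.903, -0.215], 'qd': [-0.001, -0.003, 0.001, -0.001, 0.002, -0.001, -0.0], 'joint_torque': [-0.002, -52.787, -1.269, -15.359, -0.053, 0.004, 0.0], 'tool_pos': [0.196, 0.593, 0.246], 'eef_rot': [0.811, 0.586, -0.001, 0.0], 'contact_force': [-0.122, -0.064, 0.518], 'moment': [0.034, -0.012, -0.017], 'opening': 0.998}
```

View pics/s0.png

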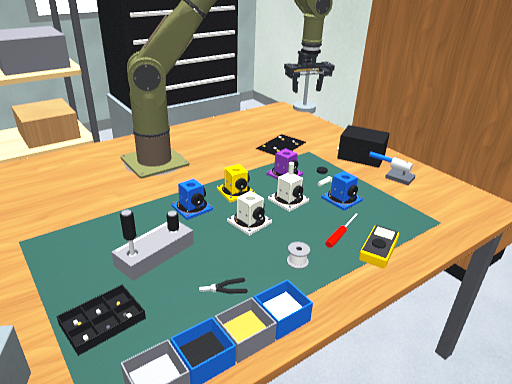

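View pics/d0.png

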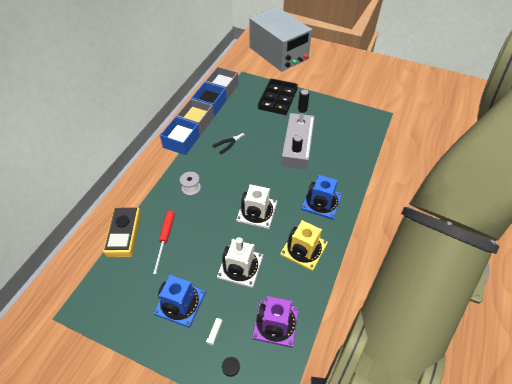

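The open white base is at scene (250,208) and side (257,200). The white one at scene (290,188) and side (239,258) has a stem, so it is the finished stick. The blue, yellow and purple ones are look-alikes. The long (taller) driver is at scene (127,228) and side (303,100), in the block's far (-y) hole. The short one is at scene (173,220) and side (297,144). I'll confirm this in one enlarged crop.

Run:
```python
from h import *
a=load("s0");b=load("d0")
def crop(d,x0,y0,w,h): return cv2.resize(d["image"][y0:y0+h,x0:x0+w],(400,300),interpolation=cv2.INTER_CUBIC)
m=np.vstack([np.hstack([crop(a,100,198,96,72),crop(a,222,160,96,72)]),np.hstack([crop(b,256,85,96,72),crop(b,210,180,96,72)])])
cv2.imwrite("pics/c1.png",m[:,:,::-1])
for X in [onz(a,(250,197),.09),onz(b,(257,188),.09),tri((a,(250,197)),(b,(257,190)))]: print(X)
print("driver top",tri((a,(127,213)),(b,(303,92))), "stub top",tri((a,(172,212)),(b,(297,138))))
```

```text
[0.5392718  0.07365738 0.09      ]
[0.54861305 0.05232296 0.09      ]
(array([0.54526563, 0.06603928, 0.09672886]), [np.float64(0.0026616257491147675), np.float64(0.002661625749114648)])
driver top (array([ 0.54545958, -0.30604145,  0.17430482]), [np.float64(9.720133814406465e-05), np.float64(9.720133814404816e-05)]) stub top (array([ 0.50884007, -0.16963282,  0.10655135]), [np.float64(0.0008038591783031416), np.float64(0.0008038591783031953)])
```

View pics/c1.png

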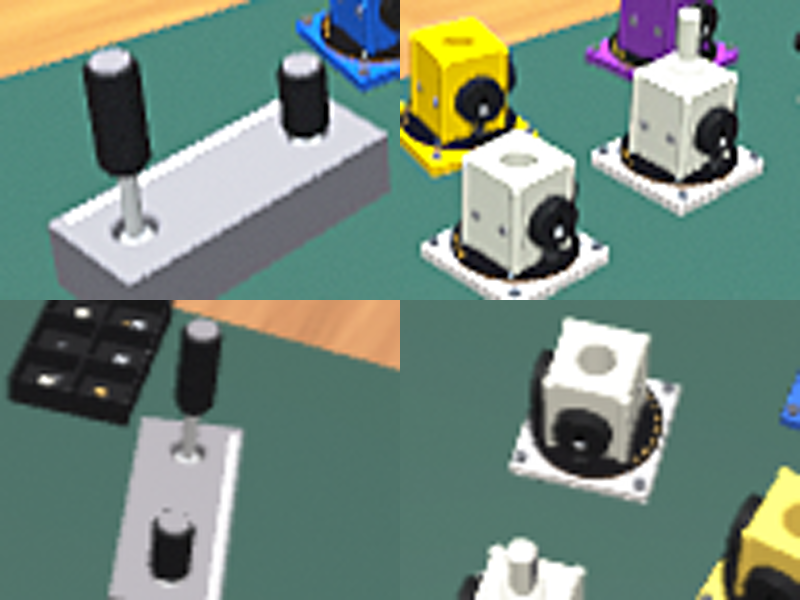

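The crop confirms the choice. The open bore is at scene (250.3,197.9) and side (257.3,194.2). The long driver's top is at scene (126.4,211.4) and side (304.7,92), in the -y hole. Next I refine these positions and move over the base on the way to the driver.

```bash
cat >> h.py <<'E'
def go(X,yaw=None):
    "tool-frame shift to world TCP X from measured pose; yaw deg of tool x, pointing down -> wz, tilt correction"
    s=r.get_state(); R=Ro.from_quat(s["eef_rot"]); x=R.as_matrix()[:,0]; y0=np.degrees(np.arctan2(x[1],x[0]))
    d=R.inv().apply(np.array(X)-s["tool_pos"])
    yaw=y0 if yaw is None else yaw
    c,sn=np.cos(np.radians(yaw)),np.sin(np.radians(yaw)); Rt=np.array([[c,sn,0],[sn,-c,0],[0,0,-1.]])
    w=(R.inv()*Ro.from_matrix(Rt)).as_rotvec()
    print("shift",d.round(4),"turn",w.round(4),"yaw0",y0.round(2),"tcp",np.round(s["tool_pos"],4),"q",np.round(s["q"],2),"F",np.round(s["contact_force"],2),"M",np.round(s["moment"],3),"t",round(s["clock"],2),"op",round(s["opening"],3))
E
python3 - <<'E'
from h import *
a=load("s0");b=load("d0");w=load("w0")
print("T",w["T_tool_cam"].round(3).tolist())
print("bore",tri((a,(250.3,197.9)),(b,(257.3,194.2))))
print("drv",tri((a,(126.4,211.4)),(b,(304.7,92))))
print("stub",tri((a,(172.5,212)),(b,(297.5,139))))
print("stick top",tri((a,(222+290/4.167,162.5)),(b,(210+122/4.167,180+245/4.167))))
go([0.545,0.03,0.30])
E
```

```text
T [[1.0, -0.001, 0.0, 0.001], [0.001, 0.965, 0.264, -0.068], [-0.001, -0.264, 0.965, -0.136], [0.0, 0.0, 0.0, 1.0]]
bore (array([0.54023706, 0.0724678 , 0.08827324]), [np.float64(0.0014477748432689592), np.float64(0.0014477748432691004)])
drv (array([ 0.54003089, -0.3055744 ,  0.17609114]), [np.float64(0.0005039689913426603), np.float64(0.0005039689913424641)])
stub (array([ 0.50657199, -0.16748718,  0.10472453]), [np.float64(0.00040945058673006867), np.float64(0.00040945058673001793)])
stick top (array([0.50898521, 0.25601935, 0.14453029]), [np.float64(0.0020039919339707637), np.float64(0.0020039919339708565)])
shift [-0.4248  0.5079 -0.0532] turn [0.0001 0.0014 0.    ] yaw0 71.68 tcp [0.1964 0.5929 0.2461] q [-1.22  0.69 -0.19  1.57  0.16  0.9  -0.22] F [-0.12 -0.06  0.52] M [ 0.034 -0.012 -0.017] t 0.15 op 0.998
```

```bash
python3 -m pendant '[[[0,0,0],[-0.386,0.558,0.046],1],[[0,0,0],[-0.386,0.558,0.046],1],[[0,0,0],[-0.386,0.558,0.046],1],[[0,0,0],[-0.386,0.558,0.046],1],[[0,0,0],[-0.386,0.558,0.046],1],[[0,0,0],[-0.386,0.558,0.046],1],[[0,0,0],[-0.386,0.558,0.046],1],[[0,0,0],[-0.386,0.558,0.046],1],[[0,0,0],[-0.386,0.558,0.046],1],[[0,0,0],[-0.386,0.558,0.046],1]]'
python3 -c "
from h import *
go([0.605,0.051,0.2],71.7)"
```

```text
clock: 1.15
tool_pos: [0.4976, 0.1932, 0.2127]
eef_rot: [0.811, 0.586, -0.0, -0.0]
contact_force: [0.5, 1.4, -0.1]
opening: 1.002
shift [-0.1012  0.1466  0.0127] turn [-0.0001 -0.0001 -0.0003] yaw0 71.68 tcp [0.4976 0.1932 0.2127] q [-0.3   0.62 -0.26  1.88  0.24  0.67  0.55] F [ 0.55  1.37 -0.05] M [ 0.081 -0.02  -0.022] t 1.15 op 1.002
```

```bash
python3 -m pendant '[[[0,0,0],[-0.101,0.147,0.013],1],[[0,0,0],[-0.101,0.147,0.013],1],[[0,0,0],[-0.101,0.147,0.013],1],[[0,0,0],[-0.101,0.147,0.013],1],[[0,0,0],[-0.101,0.147,0.013],1]]'
python3 - <<'E'
from h import *
w=snap("wrist","w1"); go([0.605,0.051,0.2],71.7)
u=proj(w,[.540,.0725,.09]); print(u)
im=w["image"]; x,y=u.round().astype(int); x=max(40,x);y=max(30,y)
c=cv2.resize(im[y-30:y+30,x-40:x+40],(400,300),interpolation=cv2.INTER_CUBIC)
c2=cv2.convertScaleAbs(c,alpha=2.5)
cv2.imwrite("pics/w1m.png",np.vstack([np.hstack([c,c2]),cv2.resize(im,(800,600))[:300]])[:,:,::-1]); print(x,y)
E
```

```text
clock: 1.65
tool_pos: [0.6067, 0.0464, 0.1989]
eef_rot: [0.813, 0.582, -0.001, 0.002]
contact_force: [-0.7, 1.0, -0.0]
opening: 0.999
shift [ 0.0008 -0.0004 -0.0009] turn [-0.0002  0.0011 -0.0053] yaw0 71.4 tcp [0.6051 0.0501 0.1991] q [-0.    0.73 -0.28  1.67  0.26  0.78  0.85] F [-0.27 -0.46 -0.16] M [ 0.046  0.003 -0.034] t 1.7 op 1.0
[253.88494737  97.22128188]
254 97
```

View pics/w1m.png

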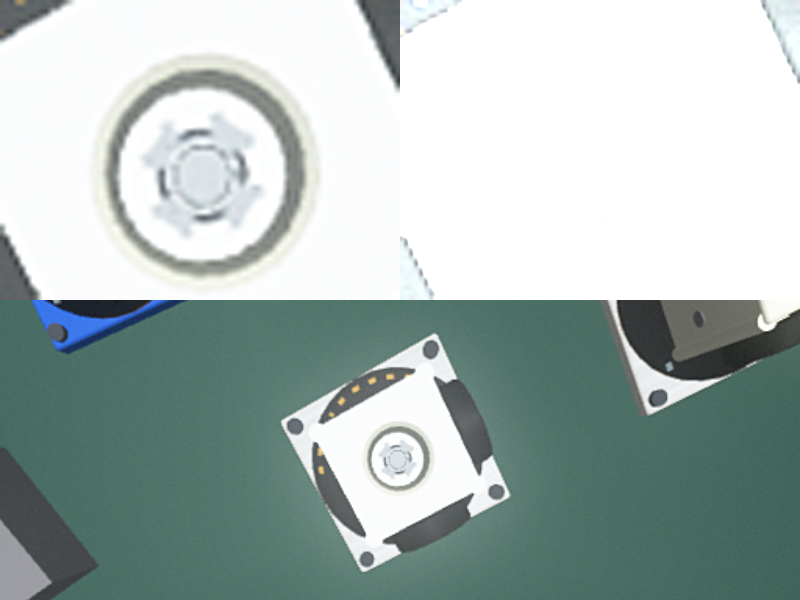

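The nut is seen straight down in the bore, with the bore centre near (255.5,101). The four slots are at about 31° in the image. Next I compute this with masks and move over the driver.

```bash
python3 - <<'E'
from h import *
w=load("w1"); im=w["image"]; g=cv2.cvtColor(im,cv2.COLOR_RGB2GRAY)
sub=g[67:127,214:294]
_,m=cv2.threshold(sub,190,255,cv2.THRESH_BINARY_INV)
n,l,st,ce=cv2.connectedComponentsWithStats(m)
# ring dark: component enclosing centre
for i in range(1,n):
    if st[i,4]>15: print(i,st[i].tolist(),ce[i].round(1))
yy,xx=np.mgrid[67:127,214:294]
dk=(sub<190)&(np.hypot(xx-255.5,yy-101)<23)&(np.hypot(xx-255.5,yy-101)>14)
(cx,cy),_,_=cv2.fitEllipse(np.argwhere(dk)[:,::-1].astype(np.int32)) if dk.sum()>5 else ((0,0),0,0)
c=np.array([cx+214,cy+67]); P=onz(w,c,.09); print("bore px",c,P,onz(w,c,.07))
# slots
cen=proj(w,[P[0],P[1],.04]); rr=np.hypot(xx-cen[0],yy-cen[1]); print("nut cen",cen)
W=np.array([onz(w,(u,v),.04)[:2]-P[:2] for u,v in zip(xx.ravel(),yy.ravel())]).reshape(60,80,2)
R=np.hypot(W[...,0],W[...,1]); th=np.arctan2(W[...,1],W[...,0])
k=(R>.0065)&(R<.0098); wt=(255.-sub)[k]; z=(wt*np.exp(4j*th[k])).sum()/wt.sum()
print("slot yaw mod 90",np.degrees(np.angle(z))/4,abs(z))
E
python3 -m pendant '[[[0,0,0],[-0.358,0.119,-0.05],1],[[0,0,0],[-0.358,0.119,-0.05],1],[[0,0,0],[-0.358,0.119,-0.05],1],[[0,0,0],[-0.358,0.119,-0.05],1],[[0,0,0],[-0.358,0.119,-0.05],1],[[0,0,0],[-0.358,0.119,-0.05],1],[[0,0,0],[-0.358,0.119,-0.05],1],[[0,0,0],[-0.358,0.119,-0.05],1],[[0,0,0],[-0.358,0.119,-0.05],1],[[0,0,0],[-0.358,0.119,-0.05],1]]'
python3 -m pendant '[[[0,0,0],[0,0,0],1],[[0,0,0],[0,0,0],1]]'
python3 - <<'E'
from h import *
go([0.6045,-0.327,0.25],71.7);w=snap("wrist","w2")
u=proj(w,[.540,-.3055,.176]); print(u)
im=w["image"]; x,y=u.round().astype(int); x=max(80,x);y=max(60,y)
c=cv2.resize(im[y-60:y+60,x-80:x+80],(800,600),interpolation=cv2.INTER_CUBIC)
cv2.imwrite("pics/w2m.png",c[:,:,::-1]); print(x,y)
E
```

```text
1 [0, 0, 14, 8, 62] [4.4 2.3]
2 [71, 0, 9, 18, 87] [76.5  5.9]
3 [21, 14, 40, 41, 376] [42.2 32.8]
13 [0, 45, 8, 15, 65] [ 2.3 54.2]
bore px [254.36262512 101.16907501] [0.54255591 0.07197868 0.09      ] [0.54253256 0.07219599 0.07      ]
nut cen [253.75936642 101.46101416]
slot yaw mod 90 0.7989190777539171 0.024397325914310167
clock: 2.7
tool_pos: [0.6052, -0.3223, 0.2496]
eef_rot: [0.81, 0.586, 0.001, -0.001]
contact_force: [0.7, 1.5, -0.1]
opening: 1.0
clock: 2.9
tool_pos: [0.6056, -0.3213, 0.2498]
eef_rot: [0.809, 0.587, 0.0, -0.001]
contact_force: [-0.1, -0.2, 0.7]
opening: 0.999
shift [-0.0058  0.0007 -0.0002] turn [-0.0007 -0.0016  0.0037] yaw0 71.91 tcp [ 0.6056 -0.3213  0.2498] q [ 0.59  0.79 -0.34  1.35  0.27  1.05  1.46] F [-0.08 -0.17  0.72] M [ 0.001  0.    -0.013] t 2.9 op 0.999
[239.19000335 104.2316132 ]
239 104
```

View pics/w2m.png

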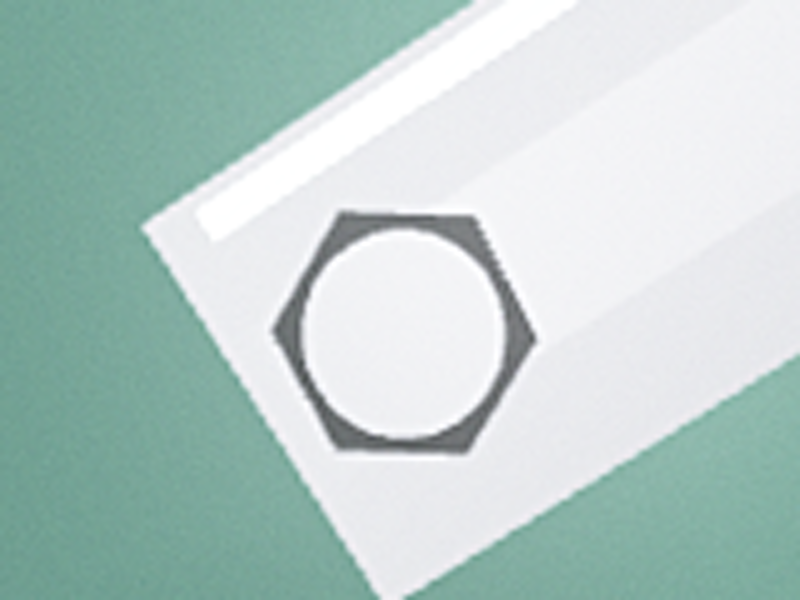

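The hexagon's centre is at about pixel (239.6,110.3), and its edges run +2° from the image x axis. I'll compute the world centre, flat yaw and slot yaw.

Run:
```python
from h import *
w=load("w2")
V=np.array([(340,211),(476,217),(537,340),(468,453),(337,450),(273,331)],float)/5-.4+[159,44]
X=np.array([onz(w,v,.176) for v in V]); print("centre",X.mean(0), "flats",[np.linalg.norm((X[i]+X[i+1]-X[(i+3)%6]-X[(i+4)%6])/2).round(4) for i in range(3)])
c=X.mean(0); nr=[(X[i]+X[(i+1)%6])/2-c for i in range(6)]
a=np.array([np.arctan2(n[1],n[0]) for n in nr]); print("flat yaw mod60",np.degrees(np.angle(np.exp(6j*a).mean()))/6)
# camera height from hexagon size
o=-w["R"].T@w["t"]; fl=np.mean([np.linalg.norm((X[i]+X[i+1]-X[(i+3)%6]-X[(i+4)%6])/2) for i in range(3)]); print("height by size", o[2]-(o[2]-.176)*.028/fl)
w1=load("w1"); S=np.array([(230,130),(158,150),(180,215),(243,200)],float)/5-.4+[214,67]
Y=np.array([onz(w1,v,.04) for v in S]); B=onz(w1,(254.6,101.1),.09); N=(Y[:].mean(0)); print("bore",B,"nut",N)
print("slot yaw",[round(np.degrees(np.arctan2(*(y-N)[1::-1])),1) for y in Y], "B-D",B-c)
go([c[0],c[1],.25],60*1+np.degrees(np.angle(np.exp(6j*a).mean()))/6)
```

```text
centre [ 0.54352164 -0.30640697  0.176     ] flats [np.float64(0.0272), np.float64(0.0271), np.float64(0.0271)]
flat yaw mod60 -19.988417605550058
height by size 0.16906773273733885
bore [0.54256535 0.07214653 0.09      ] nut [0.54260353 0.07230124 0.04      ]
slot yaw [np.float64(128.5), np.float64(-136.1), np.float64(-48.7), np.float64(39.2)] B-D [-0.0009563  0.3785535 -0.086    ]
shift [-0.0046 -0.0637 -0.0001] turn [-0.0008 -0.0009  0.5561] yaw0 71.87 tcp [ 0.6055 -0.3219  0.2499] q [ 0.59  0.79 -0.34  1.35  0.27  1.05  1.46] F [ 0.02  0.28 -0.04] M [-0.038 -0.018 -0.   ] t 2.95 op 0.999
```

```bash
python3 -m pendant '[[[0,0,-0.15],[-0.0046,-0.0637,0],1],[[0,0,-0.30],[-0.0046,-0.0637,0],1],[[0,0,-0.45],[-0.0046,-0.0637,0],1],[[0,0,-0.491],[-0.0046,-0.0637,0],1],[[0,0,-0.491],[-0.0046,-0.0637,0.04],1],[[0,0,-0.491],[-0.0046,-0.0637,0.08],1],[[0,0,-0.491],[-0.0046,-0.0637,0.12],1],[[0,0,-0.491],[-0.0046,-0.0637,0.12],1],[[0,0,-0.491],[-0.0046,-0.0637,0.12],1]]'
python3 -c "
from h import *
go([.5435,-.3064,.130],100)"
```

```text
clock: 3.85
tool_pos: [0.5435, -0.3079, 0.1303]
eef_rot: [0.644, 0.765, 0.0, -0.0]
contact_force: [1.0, 0.3, 0.1]
opening: 1.001
shift [0.0015 0.0003 0.0003] turn [-0.0001 -0.0007 -0.0021] yaw0 99.88 tcp [ 0.5435 -0.3079  0.1303] q [ 0.67  0.86 -0.41  1.66  0.47  0.73  1.77] F [0.99 0.26 0.06] M [-0.015  0.009  0.036] t 3.85 op 1.001
```

```bash
python3 -m pendant '[[[0,0,0],[0.0015,0,0],1],[[0,0,0],[0.0015,0,0],0.3],[[0,0,0],[0.0015,0,0],0.2],[[0,0,0],[0.0015,0,0],0.2],[[0,0,0],[0.0015,0,0],0.2],[[0,0,0],[0.0015,0,0],0.2],[[0,0,0],[0.0015,0,0],0.2],[[0,0,0],[0.0015,0,0],0.2]]' 20
python3 -c "
from h import *
go([.5435,-.3064,.130],100)"
```

```text
clock: 4.65
tool_pos: [0.5428, -0.3072, 0.1298]
eef_rot: [0.644, 0.765, 0.0, -0.0]
contact_force: [-0.4, 0.4, 0.8]
opening: 0.391
shift [ 0.0007  0.0009 -0.0002] turn [-0.     -0.0001 -0.0033] yaw0 99.81 tcp [ 0.5428 -0.3072  0.1298] q [ 0.67  0.86 -0.41  1.66  0.47  0.72  1.76] F [-0.43  0.38  0.8 ] M [ 0.013 -0.038  0.008] t 4.65 op 0.391
```

```bash
python3 -m pendant '[[[0,0,0],[0,0,0],0],[[0,0,0],[0,0,0],0],[[0,0,0],[0,0,0],0],[[0,0,0],[0,0,0],0],[[0,0,0],[0,0,0],0]]' 60
python3 -c "
from h import *
go([.5435,-.3064,.250],100)"
```

```text
clock: 5.15
tool_pos: [0.5427, -0.3072, 0.1298]
eef_rot: [0.644, 0.765, 0.0, -0.0]
contact_force: [0.8, 0.7, -0.3]
opening: 0.313
shift [ 0.0007  0.0009 -0.1202] turn [-0.0001 -0.0002 -0.0033] yaw0 99.81 tcp [ 0.5427 -0.3072  0.1298] q [ 0.67  0.86 -0.41  1.66  0.47  0.72  1.76] F [ 0.8   0.66 -0.3 ] M [-0.001  0.029 -0.007] t 5.15 op 0.313
```

```bash
python3 -m pendant '[[[0,0,0],[0,0,-0.02],0],[[0,0,0],[0,0,-0.05],0],[[0,0,0],[0,0,-0.085],0],[[0,0,0],[0,0,-0.12],0],[[0,0,0],[0,0,-0.12],0],[[0,0,0],[0,0,-0.12],0]]'
python3 - <<'E'
from h import *
a=snap("scene","s1");b=snap("side","d1")
go([.5427-.001,-.3072+.3785,.250],100)
def crop(d,X,k): 
    x,y=proj(d,X).round().astype(int); print(x,y); return cv2.resize(d["image"][y-36:y+60,x-64:x+64],(400,300),interpolation=cv2.INTER_CUBIC)
cv2.imwrite("pics/l1.png",np.hstack([crop(a,[.5435,-.306,.2],0),crop(b,[.5435,-.306,.2],0)])[:,:,::-1])
E
```

```text
clock: 5.75
tool_pos: [0.5426, -0.3073, 0.2499]
eef_rot: [0.644, 0.765, -0.0, 0.0]
contact_force: [-0.5, 0.4, -2.5]
opening: 0.312
shift [ 0.3728  0.0647 -0.0014] turn [-0.0031 -0.0017 -0.0033] yaw0 99.81 tcp [ 0.5415 -0.307   0.2482] q [ 0.7   0.72 -0.48  1.56  0.38  0.96  1.85] F [-0.1   0.16 -1.23] M [ 0.05  -0.004  0.003] t 5.85 op 0.312
125 204
304 86
```

View pics/l1.png

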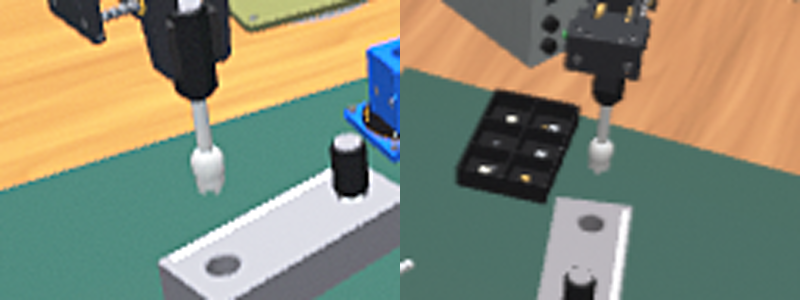

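The driver is held upright and the hole in the block is empty. Moving over the base.

```bash
python3 -m pendant '[[[0,0,0],[0.045,0.008,-0.002],0],[[0,0,0],[0.09,0.0157,-0.002],0],[[0,0,0],[0.135,0.0235,-0.002],0],[[0,0,0],[0.18,0.0313,-0.002],0],[[0,0,0],[0.225,0.039,-0.002],0],[[0,0,0],[0.27,0.047,-0.002],0],[[0,0,0],[0.315,0.0547,-0.002],0],[[0,0,0],[0.345,0.06,-0.002],0],[[0,0,0],[0.365,0.0635,-0.002],0],[[0,0,0],[0.373,0.065,-0.002],0]]'
python3 -m pendant '[[[0,0,0],[0,0,0],0],[[0,0,0],[0,0,0],0]]'
python3 - <<'E'
from h import *
go([.5418,.0717,.230],100)
a=snap("scene","s2");b=snap("side","d2");w=snap("wrist","w3")
def crop(d,X,W): 
    x,y=proj(d,X).round().astype(int); x0,y0=int(np.clip(x-W//2,0,512-W)),int(np.clip(y-W//2,0,384-W)); print(x0,y0,W); return cv2.resize(d["image"][y0:y0+W,x0:x0+W],(400,400),interpolation=cv2.INTER_CUBIC)
X=[.542,.072,.11]
cv2.imwrite("pics/l2.png",np.hstack([crop(a,X,64),crop(b,X,64)])[:,:,::-1])
E
```

```text
clock: 6.85
tool_pos: [0.5421, 0.0742, 0.2506]
eef_rot: [0.642, 0.766, -0.0, -0.001]
contact_force: [0.6, -0.4, -1.6]
opening: 0.313
clock: 7.05
tool_pos: [0.543, 0.0694, 0.2511]
eef_rot: [0.645, 0.764, -0.001, -0.0]
contact_force: [0.1, 0.2, -1.6]
opening: 0.314
shift [ 0.0025 -0.0007  0.0211] turn [-0.0019  0.0013 -0.0051] yaw0 99.71 tcp [0.543  0.0694 0.2511] q [ 0.07  0.61 -0.46  1.79  0.35  0.83  1.18] F [ 0.09  0.25 -1.55] M [ 0.037  0.04  -0.026] t 7.05 op 0.314
218 160 64
224 157 64
```

View pics/l2.png

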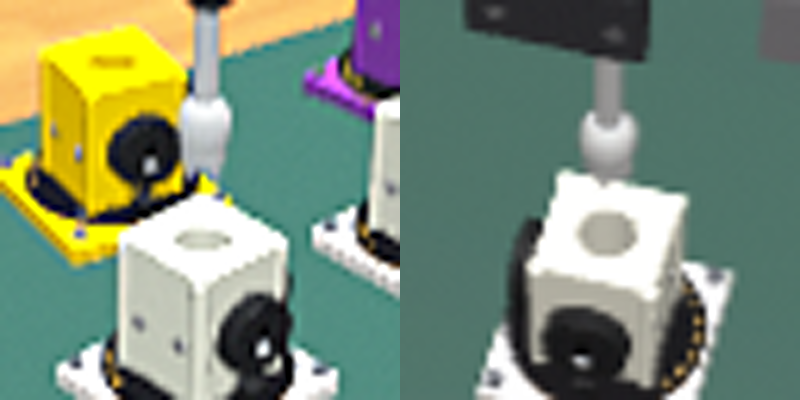

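In both views the driver's axis (crop x 205 and 608) is in line with the bore (203 and 607). I'll let it settle, then lower into the mouth.

```bash
python3 -m pendant '[[[0,0,0],[0,0,0.01],0],[[0,0,0],[0,0,0.02],0],[[0,0,0],[0,0,0.025],0],[[0,0,0],[0,0,0.025],0]]'
python3 -c "
from h import *
go([.5418,.0717,.2],100)"
```

```text
clock: 7.6
tool_pos: [0.5425, 0.071, 0.2256]
eef_rot: [0.644, 0.765, -0.001, -0.001]
contact_force: [0.4, 0.3, -0.5]
opening: 0.31
shift [ 0.0008 -0.0005  0.0256] turn [-0.0025  0.     -0.0033] yaw0 99.81 tcp [0.5425 0.071  0.2256] q [ 0.05  0.64 -0.44  1.82  0.37  0.77  1.16] F [ 0.39  0.27 -0.46] M [ 0.05   0.027 -0.025] t 7.6 op 0.31
```

```bash
python3 -m pendant '[[[0,0,0],[0.0007,-0.0005,0.008],0],[[0,0,0],[0.0007,-0.0005,0.016],0],[[0,0,0],[0.0007,-0.0005,0.022],0],[[0,0,0],[0.0007,-0.0005,0.022],0]]'
python3 -c "
from h import *
go([.5418,.0717,.2],100)"
python3 -m pendant '[[[0,0,0],[0,0,0.008],0],[[0,0,0],[0,0,0.016],0],[[0,0,0],[0,0,0.022],0],[[0,0,0],[0,0,0.030],0],[[0,0,0],[0,0,0.034],0],[[0,0,0],[0,0,0.034],0]]'
python3 -c "
from h import *
go([.5418,.0717,.162],100)"
```

```text
clock: 8.0
tool_pos: [0.542, 0.0718, 0.2038]
eef_rot: [0.644, 0.765, -0.001, -0.001]
contact_force: [-0.1, -0.5, -1.5]
opening: 0.31
shift [-0.0001 -0.0002  0.0038] turn [-0.002   0.0001 -0.0031] yaw0 99.82 tcp [0.542  0.0718 0.2038] q [ 0.04  0.67 -0.42  1.84  0.4   0.72  1.13] F [-0.15 -0.5  -1.54] M [ 0.086 -0.013 -0.015] t 8.0 op 0.31
clock: 8.6
tool_pos: [0.5422, 0.0719, 0.1702]
eef_rot: [0.644, 0.765, -0.001, -0.0]
contact_force: [0.7, -0.7, -1.1]
opening: 0.314
shift [-0.0001 -0.0004  0.0082] turn [-0.0014  0.     -0.0032] yaw0 99.82 tcp [0.5422 0.0719 0.1702] q [ 0.02  0.72 -0.39  1.87  0.43  0.64  1.1 ] F [ 0.71 -0.75 -1.08] M [ 0.069 -0.021  0.035] t 8.6 op 0.314
```

```bash
python3 -m pendant '[[[0,0,0],[0,0,0.003],0],[[0,0,0],[0,0,0.006],0],[[0,0,0],[0,0,0.0075],0],[[0,0,0],[0,0,0.009],0],[[0,0,0],[0,0,0.009],0]]'
python3 -c "
from h import *
go([.5418,.0717,.162],100)"
```

```text
clock: 9.1
tool_pos: [0.5427, 0.072, 0.1618]
eef_rot: [0.644, 0.765, 0.0, 0.0]
contact_force: [0.6, -0.1, -1.2]
opening: 0.311
shift [-0.0001 -0.0009 -0.0002] turn [ 0.0001 -0.0001 -0.0033] yaw0 99.81 tcp [0.5427 0.072  0.1618] q [ 0.01  0.73 -0.38  1.88  0.44  0.62  1.09] F [ 0.56 -0.06 -1.21] M [0.061 0.01  0.005] t 9.1 op 0.311
```

```bash
python3 -m pendant '[[[0,0,0],[0,0,0.001],0],[[0,0,0],[0,0,0.002],0],[[0,0,0],[0,0,0.002],0]]'
python3 -c "
from h import *
go([.5418,.0717,.162],100)"
```

```text
clock: 9.4
tool_pos: [0.543, 0.0722, 0.1612]
eef_rot: [0.644, 0.765, 0.0, 0.001]
contact_force: [-2.5, 0.0, 8.8]
opening: 0.315
shift [-0.0003 -0.0013 -0.0008] turn [ 0.0014  0.0004 -0.0033] yaw0 99.81 tcp [0.543  0.0722 0.1612] q [ 0.01  0.73 -0.38  1.88  0.44  0.62  1.09] F [-2.49  0.03  8.79] M [-0.181  0.586 -0.012] t 9.4 op 0.315
```

Contact on the nut's top at 10 N, so the prongs are out of line. I'll turn clockwise under a light push.

```bash
python3 -m pendant '[[[0,0,0.12],[0,-0.001,0],0],[[0,0,0.24],[0,-0.001,0],0],[[0,0,0.34],[0,-0.001,0],0],[[0,0,0.42],[0,-0.001,0],0]]'
python3 -c "
from h import *
go([.5418,.0717,.162],100)"
python3 -m pendant '[[[0,0,0.05],[0,0,0],0],[[0,0,0.10],[0,0,0],0]]'
python3 -c "
from h import *
go([.5418,.0717,.162],100)"
```

```text
clock: 9.8
tool_pos: [0.5419, 0.0718, 0.1602]
eef_rot: [0.791, 0.612, 0.0, 0.0]
contact_force: [-1.1, -0.8, -1.5]
opening: 0.314
shift [-0.0001 -0.0001 -0.0018] turn [ 9.00e-04 -1.00e-04 -4.27e-01] yaw0 75.53 tcp [0.5419 0.0718 0.1602] q [-0.06  0.72 -0.26  1.88  0.32  0.58  0.79] F [-1.13 -0.76 -1.47] M [-0.149 -0.031 -0.029] t 9.8 op 0.314
clock: 10.0
tool_pos: [0.542, 0.0718, 0.1602]
eef_rot: [0.82, 0.573, 0.0, 0.0]
contact_force: [-0.2, -0.6, -0.3]
opening: 0.314
shift [-0.0002 -0.0001 -0.0018] turn [ 0.0009 -0.     -0.525 ] yaw0 69.92 tcp [0.542  0.0718 0.1602] q [-0.07  0.72 -0.24  1.88  0.29  0.57  0.72] F [-0.17 -0.6  -0.25] M [-0.127 -0.061  0.059] t 10.0 op 0.314
```

The push vanished at about 25-30° clockwise, so the prongs have dropped into the slots. Seating fully.

```bash
python3 -m pendant '[[[0,0,0],[0,0,0.0015],0],[[0,0,0],[0,0,0.003],0],[[0,0,0],[0,0,0.0035],0]]'
python3 -c "
from h import *
go([.5418,.0717,.157],70)"
```

```text
clock: 10.3
tool_pos: [0.5421, 0.0718, 0.1566]
eef_rot: [0.819, 0.574, 0.0, 0.0]
contact_force: [-0.6, -1.0, 6.9]
opening: 0.309
shift [-0.0002 -0.0002 -0.0004] turn [ 0.0008 -0.0005  0.0011] yaw0 70.07 tcp [0.5421 0.0718 0.1566] q [-0.08  0.72 -0.23  1.89  0.29  0.56  0.72] F [-0.6  -1.01  6.88] M [-0.267  0.13   0.12 ] t 10.3 op 0.309
```

```bash
cat > mz.py <<'E'
from h import *
s=r.get_state(); x=Ro.from_quat(s["eef_rot"]).as_matrix()[:,0]
print("yaw %.2f z %.4f Mz %.3f Fz %.1f xy %s F %s q7 %.2f t %.2f op %.3f"%(np.degrees(np.arctan2(x[1],x[0])),s["tool_pos"][2],s["moment"][2],s["contact_force"][2],np.round(s["tool_pos"][:2],4),np.round(s["contact_force"][:2],1),s["q"][6],s["clock"],s["opening"]))
E
python3 -m pendant '[[[0,0,0.1],[0,0,0],0],[[0,0,0.2],[0,0,0],0],[[0,0,0.3],[0,0,0],0],[[0,0,0.4],[0,0,0],0]]' >/dev/null; python3 mz.py
python3 -m pendant '[[[0,0,0.05],[0,0,0],0],[[0,0,0.1],[0,0,0],0]]'>/dev/null; python3 mz.py
```

```text
yaw 46.90 z 0.1566 Mz 0.064 Fz 3.6 xy [0.5421 0.0719] F [ 0.9 -0.1] q7 0.45 t 10.70 op 0.315
yaw 41.29 z 0.1567 Mz 0.041 Fz 3.6 xy [0.5422 0.0719] F [ 0.1 -0.1] q7 0.39 t 10.90 op 0.311
```

```bash
cat >> mz.py <<'E'
import sys
sys.exit(s["moment"][2]>0.2)
E
python3 -m pendant '[[[0,0,0.05],[0,0,0.0001],0],[[0,0,0.1],[0,0,0.0001],0]]'>/dev/null; python3 mz.py && python3 -m pendant '[[[0,0,0.05],[0,0,0],0],[[0,0,0.1],[0,0,0],0]]'>/dev/null; python3 mz.py && python3 -m pendant '[[[0,0,0.05],[0,0,0],0],[[0,0,0.1],[0,0,0],0]]'>/dev/null; python3 mz.py
```

```text
yaw 35.56 z 0.1566 Mz 0.078 Fz 4.7 xy [0.5422 0.0719] F [0.  0.1] q7 0.32 t 11.10 op 0.315
yaw 35.56 z 0.1566 Mz 0.078 Fz 4.7 xy [0.5422 0.0719] F [0.  0.1] q7 0.32 t 11.10 op 0.315
yaw 35.56 z 0.1566 Mz 0.078 Fz 4.7 xy [0.5422 0.0719] F [0.  0.1] q7 0.32 t 11.10 op 0.315False
False
False
```

```bash
sed -i 's/sys.exit(.*/sys.exit(int(s["moment"][2]>0.17))/' mz.py
python3 -m pendant '[[[0,0,0.05],[0,0,0],0],[[0,0,0.1],[0,0,0],0]]'>/dev/null; python3 mz.py && python3 -m pendant '[[[0,0,0.05],[0,0,0],0],[[0,0,0.1],[0,0,0],0]]'>/dev/null && python3 mz.py && python3 -m pendant '[[[0,0,0.05],[0,0,0],0],[[0,0,0.1],[0,0,0],0]]'>/dev/null && python3 mz.py
```

```text
yaw 29.83 z 0.1567 Mz 0.087 Fz 4.2 xy [0.5422 0.0719] F [ 0.1 -0.3] q7 0.25 t 11.30 op 0.314
yaw 24.10 z 0.1567 Mz 0.066 Fz 3.1 xy [0.5423 0.0719] F [ 0.3 -0.8] q7 0.19 t 11.50 op 0.312
yaw 18.37 z 0.1567 Mz -0.012 Fz 5.2 xy [0.5423 0.0719] F [-0.1 -0.7] q7 0.12 t 11.70 op 0.317
```

```bash
python3 -m pendant '[[[0,0,0.05],[0,0,0],0],[[0,0,0.1],[0,0,0],0]]'>/dev/null; python3 mz.py && python3 -m pendant '[[[0,0,0.05],[0,0,0],0],[[0,0,0.1],[0,0,0],0]]'>/dev/null && python3 mz.py && python3 -m pendant '[[[0,0,0.05],[0,0,0],0],[[0,0,0.1],[0,0,0],0]]'>/dev/null && python3 mz.py
```

```text
yaw 12.64 z 0.1566 Mz 0.077 Fz 3.2 xy [0.5424 0.0719] F [-0.6 -0.6] q7 0.06 t 11.90 op 0.312
yaw 6.92 z 0.1566 Mz 0.083 Fz 3.5 xy [0.5424 0.0719] F [-0.  -0.4] q7 -0.01 t 12.10 op 0.312
yaw 1.18 z 0.1567 Mz 0.049 Fz 3.9 xy [0.5424 0.0719] F [ 0.1 -0.9] q7 -0.07 t 12.30 op 0.314
```

```bash
python3 -m pendant '[[[0,0,0.05],[0,0,0],0],[[0,0,0.1],[0,0,0],0]]'>/dev/null; python3 mz.py && python3 -m pendant '[[[0,0,0.03],[0,0,0],0],[[0,0,0.06],[0,0,0],0],[[0,0,0.06],[0,0,0],0]]'>/dev/null && python3 mz.py && python3 -m pendant '[[[0,0,0.03],[0,0,0],0],[[0,0,0.06],[0,0,0],0],[[0,0,0.06],[0,0,0],0]]'>/dev/null && python3 mz.py
```

```text
yaw -4.53 z 0.1567 Mz 0.180 Fz 3.3 xy [0.5425 0.0719] F [ 0.2 -0.7] q7 -0.14 t 12.50 op 0.313
```

```bash
python3 -m pendant '[[[0,0,0.025],[0,0,0],0],[[0,0,0.05],[0,0,0],0]]'>/dev/null; python3 mz.py;  python3 -m pendant '[[[0,0,0],[0,0,0],0]]'>/dev/null; python3 mz.py
```

```text
yaw -7.34 z 0.1567 Mz 0.257 Fz 4.5 xy [0.5425 0.0719] F [1.2 0.1] q7 -0.17 t 12.70 op 0.310
yaw -7.32 z 0.1566 Mz 0.250 Fz 6.0 xy [0.5424 0.0719] F [ 1.1 -0.7] q7 -0.17 t 12.80 op 0.309
```

```bash
python3 -m pendant '[[[0,0,0.025],[0,0,0],0],[[0,0,0.05],[0,0,0],0]]'>/dev/null; python3 mz.py;  python3 -m pendant '[[[0,0,0],[0,0,0],0]]'>/dev/null; python3 mz.py
```

```text
yaw -10.20 z 0.1566 Mz 0.310 Fz 5.4 xy [0.5425 0.0719] F [ 0.2 -1.1] q7 -0.20 t 13.00 op 0.311
yaw -10.17 z 0.1566 Mz 0.374 Fz 5.3 xy [0.5424 0.0719] F [ 0.6 -0.9] q7 -0.20 t 13.10 op 0.314
```

```bash
python3 -m pendant '[[[0,0,0.03],[0,0,0],0],[[0,0,0.055],[0,0,0],0]]'>/dev/null; python3 mz.py;  python3 -m pendant '[[[0,0,0],[0,0,0],0]]'>/dev/null; python3 mz.py;  python3 -m pendant '[[[0,0,0],[0,0,0],0]]'>/dev/null; python3 mz.py
```

```text
yaw -13.34 z 0.1566 Mz 0.437 Fz 5.2 xy [0.5425 0.0718] F [ 0.6 -0.7] q7 -0.24 t 13.30 op 0.312
yaw -13.30 z 0.1566 Mz 0.437 Fz 5.6 xy [0.5425 0.0719] F [ 0.7 -0.6] q7 -0.24 t 13.40 op 0.314
yaw -13.27 z 0.1566 Mz 0.406 Fz 5.3 xy [0.5425 0.0719] F [ 1.2 -0.9] q7 -0.24 t 13.50 op 0.312
```

```bash
python3 -m pendant '[[[0,0,0.015],[0,0,0],0],[[0,0,0.015],[0,0,0],0]]'>/dev/null; python3 mz.py;  python3 -m pendant '[[[0,0,0.0],[0,0,0],0]]'>/dev/null; python3 mz.py;  python3 -m pendant '[[[0,0,0],[0,0,0],0]]'>/dev/null; python3 mz.py
```

```text
yaw -14.14 z 0.1566 Mz 0.503 Fz 4.7 xy [0.5425 0.0719] F [ 1.4 -0.4] q7 -0.25 t 13.70 op 0.313
yaw -14.12 z 0.1566 Mz 0.453 Fz 4.8 xy [0.5425 0.0719] F [ 1.3 -0.4] q7 -0.25 t 13.80 op 0.315
yaw -14.12 z 0.1567 Mz 0.404 Fz 6.2 xy [0.5425 0.0719] F [-0.1 -0.7] q7 -0.25 t 13.90 op 0.311
```

Measured torque averages about 0.45 N m. I'll ease the prongs to mid-slot (0.1 rad back) and lift straight up.

```bash
python3 -m pendant '[[[0,0,-0.05],[0,0,0],0],[[0,0,-0.1],[0,0,0],0],[[0,0,-0.1],[0,0,-0.001],0]]'>/dev/null; python3 mz.py;  python3 -m pendant '[[[0,0,0.0],[0,0,-0.004],0],[[0,0,0],[0,0,-0.009],0],[[0,0,0],[0,0,-0.015],0]]'>/dev/null; python3 mz.py
```

```text
yaw -8.42 z 0.1569 Mz 0.304 Fz -8.6 xy [0.5423 0.0719] F [ 3.1 -1.3] q7 -0.18 t 14.20 op 0.313
yaw -8.53 z 0.1724 Mz -0.019 Fz -3.0 xy [0.5412 0.072 ] F [1.6 0.1] q7 -0.19 t 14.50 op 0.313
```

```bash
python3 -m pendant '[[[0,0,0],[0,0,-0.03],0],[[0,0,0],[0,0,-0.06],0],[[0,0,0],[0,0,-0.08],0],[[0,0,0],[0,0,-0.08],0]]'
python3 - <<'E'
from h import *
a=load("s1");b=load("d1")
print(tri((a,(132,252.5)),(b,(300.9,121))),onz(a,(132,252.5),.05),onz(b,(300.9,121),.05))
go([.543,-.307,.25],-8.5)
E
```

```text
clock: 14.9
tool_pos: [0.5422, 0.072, 0.2551]
eef_rot: [0.997, -0.074, 0.002, -0.001]
contact_force: [0.1, -0.7, -1.7]
opening: 0.312
(array([ 0.54168572, -0.30758349,  0.04874482]), [np.float64(0.0008491279254776774), np.float64(0.0008491279254777534)]) [ 0.54424071 -0.30767875  0.05      ] [ 0.54093621 -0.30722955  0.05      ]
shift [0.0569 0.3747 0.0046] turn [-0.0018 -0.0034 -0.0003] yaw0 -8.52 tcp [0.5422 0.072  0.2551] q [-0.33  0.58  0.19  1.81 -0.15  0.76 -0.21] F [ 0.08 -0.74 -1.73] M [-0.118  0.06  -0.009] t 14.9 op 0.312
```

```bash
python3 -m pendant '[[[0,0,0],[0.0066,0.044,0.003],0],[[0,0,0],[0.0133,0.088,0.003],0],[[0,0,0],[0.02,0.132,0.003],0],[[0,0,0],[0.0266,0.176,0.003],0],[[0,0,0],[0.0333,0.22,0.003],0],[[0,0,0],[0.04,0.264,0.003],0],[[0,0,0],[0.0466,0.308,0.003],0],[[0,0,0],[0.052,0.342,0.003],0],[[0,0,0],[0.0555,0.365,0.003],0],[[0,0,0],[0.0569,0.3747,0.003],0]]' >/dev/null
python3 -m pendant '[[[0,0,0],[0,0,0],0],[[0,0,0],[0,0,0],0],[[0,0,0],[0,0,0.01],0],[[0,0,0],[0,0,0.02],0],[[0,0,0],[0,0,0.03],0],[[0,0,0],[0,0,0.04],0],[[0,0,0],[0,0,0.045],0],[[0,0,0],[0,0,0.045],0],[[0,0,0],[0,0,0.045],0]]'
python3 - <<'E'
from h import *
go([.543,-.307,.17],-8.5)
a=snap("scene","s3");b=snap("side","d3")
def crop(d,X,W): 
    x,y=proj(d,X).round().astype(int); x0,y0=int(np.clip(x-W//2,0,512-W)),int(np.clip(y-W//2,0,384-W)); print(x0,y0,W); return cv2.resize(d["image"][y0:y0+W,x0:x0+W],(400,400),interpolation=cv2.INTER_CUBIC)
X=[.543,-.307,.07]
cv2.imwrite("pics/l3.png",np.hstack([crop(a,X,64),crop(b,X,64)])[:,:,::-1])
E
```

```text
clock: 16.8
tool_pos: [0.5428, -0.3073, 0.2043]
eef_rot: [0.997, -0.074, 0.0, 0.0]
contact_force: [0.4, 0.2, -1.4]
opening: 0.312
shift [ 0.0001 -0.0004  0.0343] turn [ 0.0001 -0.0002  0.0002] yaw0 -8.49 tcp [ 0.5428 -0.3073  0.2043] q [ 0.37  0.74  0.13  1.62 -0.12  0.79  0.4 ] F [ 0.41  0.19 -1.42] M [-0.097  0.018 -0.009] t 16.8 op 0.312
99 214 64
269 85 64
```

View pics/l3.png

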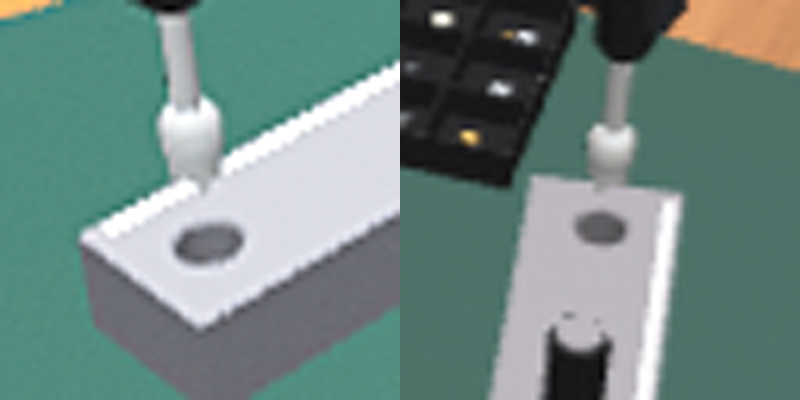

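The driver is in line with the empty hole in both views (crop (208,244) and (600,228)). Lowering with force checks.

```bash
python3 -m pendant '[[[0,0,0],[0,0,0.01],0],[[0,0,0],[0,0,0.02],0],[[0,0,0],[0,0,0.03],0],[[0,0,0],[0,0,0.037],0],[[0,0,0],[0,0,0.04],0]]'>/dev/null; python3 mz.py
python3 -m pendant '[[[0,0,0],[0,0,0.008],0],[[0,0,0],[0,0,0.016],0],[[0,0,0],[0,0,0.024],0],[[0,0,0],[0,0,0.029],0],[[0,0,0],[0,0,0.032],0],[[0,0,0],[0,0,0.032],0]]'>/dev/null; python3 mz.py
```

```text
yaw -8.48 z 0.1629 Mz -0.031 Fz -1.7 xy [ 0.5421 -0.3068] F [-0.5 -1.1] q7 0.41 t 17.40 op 0.311
yaw -8.48 z 0.1318 Mz -0.029 Fz -1.1 xy [ 0.5425 -0.3071] F [ 0.4 -0.1] q7 0.42 t 18.00 op 0.312
```

Tip is at about 10 mm. I'll feel for the hole's bottom.

```bash
python3 -m pendant '[[[0,0,0],[0,0,0.001],0],[[0,0,0],[0,0,0.0015],0],[[0,0,0],[0,0,0.0015],0]]'>/dev/null; python3 mz.py && python3 -m pendant '[[[0,0,0],[0,0,0.0005],0],[[0,0,0],[0,0,0.001],0],[[0,0,0],[0,0,0.001],0]]'>/dev/null; python3 mz.py
```

```text
yaw -8.48 z 0.1309 Mz 0.047 Fz -1.5 xy [ 0.5428 -0.3073] F [ 0.1 -0.3] q7 0.42 t 18.30 op 0.317
yaw -8.48 z 0.1298 Mz -0.048 Fz -1.5 xy [ 0.5427 -0.3072] F [0.2 0.1] q7 0.42 t 18.60 op 0.306
```

```bash
python3 -m pendant '[[[0,0,0],[0,0,0.0005],0],[[0,0,0],[0,0,0.001],0],[[0,0,0],[0,0,0.001],0]]'>/dev/null; python3 mz.py
```

```text
yaw -8.49 z 0.1297 Mz 0.009 Fz 5.9 xy [ 0.5428 -0.3073] F [-1.1  1.3] q7 0.42 t 18.90 op 0.311
```

Bottomed out. Releasing and retreating straight up.

```bash
python3 -m pendant '[[[0,0,0],[0,0,-0.0006],0],[[0,0,0],[0,0,-0.0006],0.5],[[0,0,0],[0,0,-0.0006],0.9],[[0,0,0],[0,0,-0.0006],0.9],[[0,0,0],[0,0,-0.0006],0.9],[[0,0,0],[0,0,-0.0006],0.9],[[0,0,0],[0,0,-0.0006],0.9],[[0,0,0],[0,0,-0.0006],0.9]]'>/dev/null; python3 mz.py
python3 -m pendant '[[[0,0,0],[0,0,-0.02],0.9],[[0,0,0],[0,0,-0.05],0.9],[[0,0,0],[0,0,-0.09],0.9],[[0,0,0],[0,0,-0.12],0.9],[[0,0,0],[0,0,-0.12],0.9],[[0,0,0],[0,0,-0.12],0.9]]'>/dev/null; python3 mz.py
python3 - <<'E'
from h import *
a=snap("scene","s4");b=snap("side","d4")
cv2.imwrite("pics/m4.png",np.hstack([cv2.resize(a["image"][120:320,60:326],(400,300)),cv2.resize(b["image"][70:290,150:443],(400,300))])[:,:,::-1])
for (n,p,q) in (("scene",a,load("s0")),("side",b,load("d0"))):
    df=cv2.absdiff(p["image"],q["image"]).max(2)>45
    n_,l,st,ce=cv2.connectedComponentsWithStats(df.astype(np.uint8)); print(n,[st[i].tolist() for i in range(1,n_) if st[i,4]>12])
E
```

```text
yaw -8.48 z 0.1293 Mz -0.021 Fz 0.1 xy [ 0.5427 -0.3072] F [0.3 0. ] q7 0.42 t 19.70 op 0.894
yaw -8.48 z 0.2498 Mz -0.024 Fz -0.2 xy [ 0.5428 -0.3072] F [-0.4  0.3] q7 0.40 t 20.30 op 0.898
scene [[72, 0, 144, 200, 9972], [284, 0, 51, 93, 2189], [156, 63, 4, 17, 37], [137, 87, 22, 7, 87]]
side [[277, 0, 68, 83, 2389], [430, 0, 82, 136, 5978], [325, 111, 187, 273, 19230], [446, 221, 6, 4, 19], [423, 230, 76, 68, 2031]]
```

View pics/m4.png

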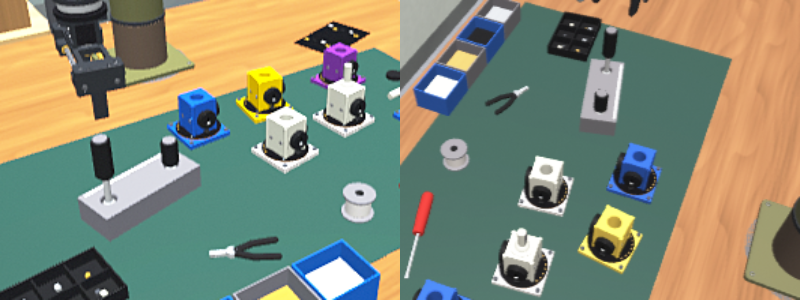

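```bash
python3 -c "
from plant import r
print(r.finish_job())"
```

```text
the job is handed in; nothing more can be done
None
```

The nut is tightened to about 0.45 N m, and the long driver is back upright and fully down in its hole at the block's -y end. I handed the job in at about 20 s.

- **Engagement:** the driver first rode on the nut's top at about 10 N. The prongs dropped into the slots after about 25–30° of clockwise turning, and the driver then seated fully.
- **Tightening:** the nut turned against about 0.08 N m until it met the washer. I then went in small steps until the last three readings were 0.50, 0.45 and 0.40 N m, averaging 0.45.
- **Uneven readings:** single torque readings scatter by about 0.05 N m. The torque rose at about 1.6 N m per rad rather than the stated 2, which I put down to give in the grip. Backing off 0.1 rad before lifting still read 0.30 N m, so the nut seems to have sprung back with the washer.
- **Return:** the driver touched bottom at the same height it was picked up from (within 0.1 mm), under a 6 N push.
- **Last checks:** the final pictures show the driver standing in its hole. Compared with the first pictures, the only changes found were the arm and gripper, in the parts of the scene they do not hide. The gripper was open and clear, with no force on it.

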